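Close the filter cover of the studio dust extractor

TASK

Put the filter cover back on the dust extractor: tilt it front end down, hook its front lip into the slot under the bezel until the lip is fully home, then pivot the rear down and press it gently until the spring latch snaps over it and it lies flat. Never load the cover against the extractor with more than about 30 N, do not shove the other things on the bench about, and let go of everything at the end.

Things in the scene. Friction and masses are not known exactly. Their poses are not given: they have to be found in the camera images.
- cover_grip (a point): Middle of the grip rib of the loose grey plastic filter cover (about 0.14 kg, lying right way up), 20 mm above its underside, 10 mm in front of the plate's centre. Plate 100 (x) x 84 (y) x 6 mm thick; rib on top 12 mm thick (x), 44 mm wide (y), its top 33 mm above the underside. x points from lip to rear, z up.
- cover_lip (a point): Front end of the cover's lip, mid width, 2 mm above the underside, 52 mm in front of the rib's middle. The lip is a tab 60 mm wide, 4 mm thick, level with the underside, that sticks out 12 mm from the plate's front (-x) edge. Axes as the cover.
- cover_rear (a point): Top of the cover's rear edge, mid width: 6 mm above the underside, 60 mm behind the rib's centre plane. Axes as the cover.
- extractor: Fixed pale grey dust extractor 200 (x) x 170 (y) mm; origin at centre of its foot on the bench, x front to rear, z up. Its head is levelled by screws: the deck on top stands 80 to 86 mm over the origin, different each time and not reported. In the deck an open filter bay 76 x 60 mm with a sprung rubber pad (x 24 to 36) 7 mm proud. Rails 5 mm high, inner faces 90 mm apart, flank the cover's seat.
- slot (a point): Plan position of the slot's mouth, mid width, x = -51 mm on the extractor, marked 80 mm over its origin (the deck is 0 to 6 mm higher); its axes. The lip goes in towards -x, along the deck. Slot 7.5 mm high over the deck, 68 mm wide, 9 mm deep to a solid wall; bezel over it 5 mm thick. The lip can go fully in with the cover tilted front down by 0.1 to 0.35 rad.
- latch_nose (a point): Plan position of the spring latch's nose (steel, 24 mm wide), x = +48.5 mm on the extractor, marked 87.5 mm over its origin (nose 7.5 mm over the real deck). Its face slopes up and back to 20 mm over the deck, housing 26 mm. The cover's rear edge meets the slope some 13 mm up; 5 to 12 N down near the rear edge pushes it past; the plate then stops hard on the deck. Fixed stops at x = +54.
- latch (a joint): Slide of the latch, m: 0 sprung forward (at rest, or snapped over the cover), about 0.004 when pushed back by the cover's edge, 0.008 at its stop.
- tub_lid: Bystander: round white tub lid, 80 mm across, 12 mm high; origin at the centre of its underside.
- brush: Bystander: paint brush 170 mm long lying on the bench; origin under its middle.
- tub: Bystander: jar 90 mm across, 85 mm high; origin at the centre of its underside.
- spray_can: Bystander: can 64 mm across, 170 mm high; origin at the centre of its underside.
- cup: Bystander: dark metal cup 84 mm across, 100 mm high; origin at the centre of its underside.
- palette: Bystander: white plate 170 mm across, 20 mm high; origin at the centre of its underside.
- pad: Bystander: block of paper 150 x 210 x 18 mm; origin at the centre of its underside.
Mind the look-alikes: they are no part of the job. Of the things that look like the part that bears cover_grip, take the one that is farthest to the robot's left at the start.

How it is judged:
On the way, in this order (a step that is already met when the one before it is completed fails the run):
1. the lip is in the slot, at least 5.5 mm under the bezel, while the cover is still tilted front down (x of cover_lip in the frame of extractor between -0.066 and -0.0565 m and z of cover_lip in the frame of extractor between 0.078 and 0.093 m and y of cover_lip in the frame of extractor between -0.008 and 0.008 m and angle between the z axis of cover_lip and the z axis of extractor, either way round above 0.06 rad), for 0.2 s.
2. the cover is flat and the latch has snapped over its rear edge (x of cover_lip in the frame of extractor between -0.066 and -0.0565 m and z of cover_lip in the frame of extractor between 0.078 and 0.093 m and y of cover_lip in the frame of extractor between -0.008 and 0.008 m and angle between the z axis of cover_lip and the z axis of extractor, either way round below 0.04 rad and value of joint latch below 0.002 m and x of cover_rear in the frame of latch_nose above 0 m), for 0.2 s.
At the end, for the whole second after the job is handed in: The cover lies flat on the extractor (within 0.04 rad) and at rest, its lip at least 5.5 mm under the bezel in the slot, its rear edge under the latch nose, and the latch sprung forward again (within 2 mm) (all of step 2 and linear speed of cover below 0.01 m/s); the robot touches nothing.
It fails at once if the cover is loaded against the extractor with more than 34 N (contact force between cover and extractor above 34 N).
It fails at once if a bystander is shoved by more than 40 mm (distance of any of tub_lid, brush, tub, spray_can, cup, palette, pad from where it was at the start of the episode above 0.04 m).
It also fails if it takes over 51 s, if anything falls off the work surface, if the arm or the gripper's body presses on something with over 40 N, if the wrist force passes 120 N, or if a joint passes its speed limit or range.

ROBOT

A 6-joint arm with a two-finger parallel gripper is mounted at the origin on the work surface. World frame = base frame: x ahead of the robot, y to its left, z up, the work surface at z = 0. Lengths are in m, angles in rad, forces in N, time in s.
With the tool pointing down it reaches from about 0.425 to 0.95 m from the base axis. Payload 3.5 kg.
Tool frame: the origin (TCP) lies at the very end of the fingers, on their centre line; the grasp point (between the pads) lies 19 mm behind it; x points along the fingers, z is the direction in which the jaws open and shut, and the axes are right-handed (so a half turn about x gives the same grasp; the last joint's range is limited). The gripper opens to 85 mm and grips with 20 to 120 N. Pads are 22 mm wide; open, the fingers measure 114 mm over their backs; the gripper's body (76 mm by 85 mm) begins 54 mm behind the grasp point. The pads swing forward as they close: fully open they stand 13 mm farther back than shut.
Start: joints at [1.015, 0.286, 1.577, -0, 1.279, -0.15], TCP at [0.266, 0.62, 0.231] pointing down, gripper open.
Joint ranges: [-2.77, 2.77], [-0.9, 2.22], [0.21, 2.48], [-1.53, 4.67], [0.24, 2.81], [-2.84, 2.84]. Speed limits (rad/s): [2.79, 2.79, 3.14, 3.14, 3.14, 3.14].

INTERFACE

Orientations are given as a unit quaternion [x, y, z, w].
In Python, from plant import ctrl, cams gives the robot as it stands.
- The arm moves only by the tool play_rows, never from a script. Its argument "rows" is a list of rows, each a list of 3 entries, a list of its own where there are three numbers: the opening in per cent of the stroke, from 0 (shut) to 100 (fully open), then the shift along the tool's x, y, z in units of 0.3 m (1.0 is 0.3 m), then the turn, a rotation vector about the tool's x, y, z in units of pi/2 rad (1.0 is pi/2 rad). A call has 1 to 10 rows; each row is the pose to reach, as a shift and turn from the pose commanded when the call began, along the tool's axes at that moment; what a row does not reach only later rows make up. A row lasts 1/12 s, in which the tool goes at most 41.7 mm and 7.16 degrees, less where a joint would pass 70% of its speed; a pose out of reach is approached as far as the arm can. A call with a number of a shift or a turn outside -1 to 1 is refused whole. A call with a gripper value outside its range is refused whole. The fingers move at their own pace and stop on an object; "force" is the grip in N (left out, the last holds). Time passes only in rows, so rows that repeat a pose let the fingers close. It gives the time, the measured TCP pose, the force and the opening at its end, in the units of the state.
- ctrl.get_state(): the state, without advancing time (a new reading comes with each control period).
- cams.read_camera(name): name is "side" or "top" or "wrist"; returns a dict with "color" (420x560x3 uint8, red, green, blue), "fx", "fy", "cx", "cy" (pixels), "view" (4x4, takes a point from world to camera coordinates). Camera axes: x right, y down, z forward; pixel columns grow to the right and rows downward; lengths in m; the calibration is good to about 2 mm. A picture is of the moment at which its call begins. There is no depth.
- ctrl.sign_off(): hands the job in, once; it reports no verdict.
The state is a dict: "time": time; "qpos": joint angles; "dq": joint speeds; "joint_efforts": joint torques, N m; "eef_pos": TCP position; "tcp_rot": TCP orientation; "contact_force": force on the tool from outside, world axes, zero at the start; "wrist_torque": the same for the moment, N m; "opening": opening from 0.0 (shut) to 1.0 (fully open).
Only numpy, scipy, OpenCV 4.12 (cv2) and the standard library are available. Lean on these libraries where they do the work, as an engineer would, in place of code of your own. Each camera call takes 0.05 s, during which the arm holds its last target. There are 200 camera calls.

## Working session

There is one attempt and no reset: what is moved stays moved. The work goes in short steps, Python scripts to look and compute and a tool call to move; the robot and the scene stay as the last step left them, time stands still between calls to the robot, and variables do not carry over. Pictures are saved under pics/ and viewed, about 8 in all and at most 12, crops included, and the job is handed in when it is done.

Besides the shell and the picture viewer there is one more tool, called after "Emit:" as name(argument=value, ...) on one line, values as JSON. play_rows: Moves the arm, as the interface text tells. Shifts and turns lie within -1 to 1; 1 stands for 0.3 m of shift or pi/2 rad of turn. Its arguments: {"type":"object","properties":{"rows":{"type":"array"},"force":{"type":"number"}},"required":["rows"]}

```bash
mkdir -p pics; ls; cat > h.py <<'E'
import numpy as np,cv2
from plant import ctrl,cams
from scipy.spatial.transform import Rotation as R
def snap(n,f):
    d=cams.read_camera(n); cv2.imwrite(f'pics/{f}.png',d['color'][...,::-1]); np.savez(f'pics/{f}.npz',**d); return d
def ray(d,u,v,z):
    V=np.array(d['view']); Rm=V[:3,:3]; c=-Rm.T@V[:3,3]
    r=Rm.T@np.array([(u-d['cx'])/d['fx'],(v-d['cy'])/d['fy'],1.0]); return c+r*(z-c[2])/r[2]
def proj(d,p):
    V=np.array(d['view']); q=V[:3,:3]@np.asarray(p)+V[:3,3]; return np.array([d['fx']*q[0]/q[2]+d['cx'],d['fy']*q[1]/q[2]+d['cy']])
E
python3 - <<'E'
from h import *
for n in('top','side','wrist'):
    d=snap(n,n+'0'); V=np.array(d['view']); print(n,d['fx'],d['cx'],d['cy'],-V[:3,:3].T@V[:3,3],V[:3,:3].round(3).tolist())
a=cv2.imread('pics/top0.png');cv2.imwrite('pics/top0b.png',cv2.resize(a,(800,600)))
print(ctrl.get_state())
E
```

```text
pics
top 519.5418802307087 289.8236819341843 210.5674459353403 [0.4141707  0.00519441 1.60072054] [[-0.021, -1.0, -0.018], [-0.995, 0.023, -0.099], [0.1, 0.016, -0.995]]
side 425.1301661703579 282.71012734810176 220.43456897142295 [-0.09713565 -0.92568279  0.82363751] [[0.798, -0.602, -0.024], [-0.337, -0.413, -0.846], [0.499, 0.683, -0.533]]
wrist 292.34728820604363 276.66632696229794 215.06444909613026 [0.19218835 0.65013266 0.37299514] [[0.394, 0.919, -0.003], [0.874, -0.373, 0.312], [0.286, -0.126, -0.95]]
{'time': 0.15, 'qpos': array([ 1.01502884e+00,  2.87065418e-01,  1.57783247e+00,  1.37605546e-05,
        1.27861812e+00, -1.50016904e-01]), 'dq': array([-0.00101089, -0.00199122, -0.00463526, -0.00130386,  0.00155989,
        0.0004978 ]), 'joint_efforts': array([ 9.20632774e-04, -4.06607294e+01, -2.93140948e+01, -1.56616093e-04,
        3.97985903e-03, -5.60961624e-06]), 'eef_pos': array([0.26613547, 0.61976321, 0.23020056]), 'tcp_rot': array([-0.38928185,  0.59110873,  0.38872026,  0.58987004]), 'contact_force': array([ 0.71227675, -0.3775524 ,  0.03538867]), 'wrist_torque': array([-0.0045981 , -0.03411437, -0.0110328 ]), 'opening': 0.9984152178780996}
```

View pics/top0.png

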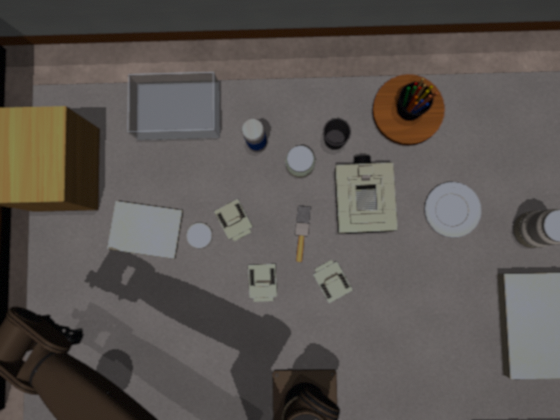

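View pics/side0.png

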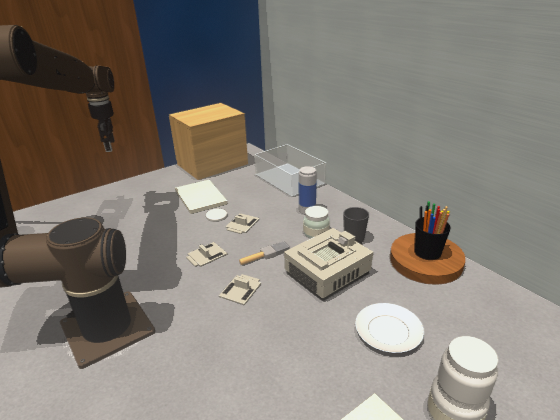

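The top view shows three look-alike covers, at (233,220), (262,281) and (333,281). The farthest to the robot's left (+y, smallest u) is (233,220). The extractor is at (366,198), and its latch looks to be the dark part at (362,160). Next is a close crop.

```bash
python3 - <<'E'
import cv2,numpy as np
a=cv2.imread('pics/top0.png')
def cr(x,y,w,h,s,img=a): return cv2.resize(cv2.convertScaleAbs(img[y:y+h,x:x+w],alpha=1.5),None,fx=s,fy=s,interpolation=cv2.INTER_CUBIC)
A=cr(208,195,50,50,8); B=cr(326,145,80,100,5)
o=np.zeros((500,800,3),np.uint8); o[:400,:400]=A; o[:500,400:]=B
cv2.imwrite('pics/c1.png',o)
for n,(x,y,w,h) in {'cov':(208,195,50,50),'ext':(326,150,80,95)}.items():
    g=a[y:y+h,x:x+w]; hsv=cv2.cvtColor(g,cv2.COLOR_BGR2HSV); print(n,hsv[h//2,::6].tolist(), hsv[3,3])
E
```

```text
cov [[10, 14, 106], [0, 12, 104], [26, 24, 74], [30, 25, 130], [26, 34, 126], [30, 26, 109], [34, 26, 139], [18, 13, 98], [0, 13, 102]] [  6  12 106]
ext [[0, 12, 108], [9, 16, 109], [30, 26, 127], [32, 30, 138], [30, 19, 134], [38, 9, 120], [15, 5, 103], [23, 9, 110], [120, 2, 115], [28, 30, 129], [28, 30, 137], [30, 28, 136], [0, 12, 107], [6, 12, 105]] [10 16 94]
```

View pics/c1.png

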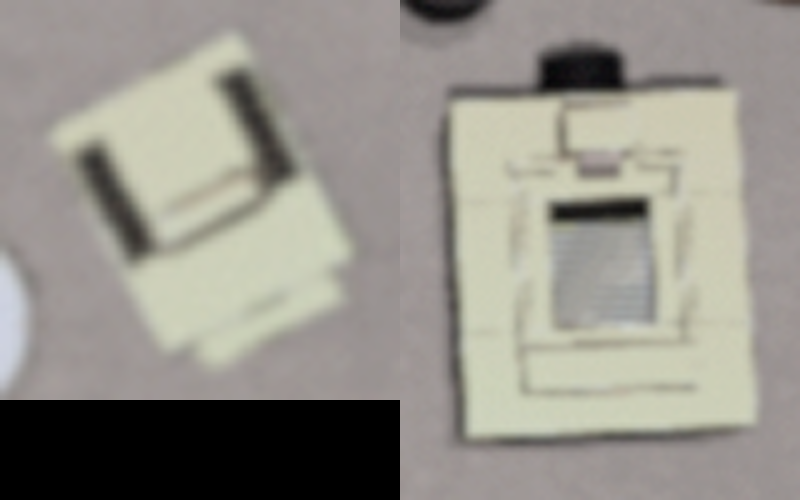

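The crop confirms the choice: plate corners near (214,212), (238,199), (252,227) and (229,239), with the lip at about (243,236), towards the robot. The extractor's bezel is on the robot's side and its latch at the far side (446,307 in the crop's own frame sits next to the bay).

```bash
cat >> h.py <<'E'
def crop2pt(d,pts,x0,y0,s,z): return np.array([ray(d,x0+(u+.5)/s-.5,y0+(v+.5)/s-.5,z) for u,v in pts])
E
python3 - <<'E'
from h import *
d=dict(np.load('pics/top0.npz'))
P=crop2pt(d,[(50,137),(240,32),(352,255),(170,352)],208,195,8,.006)
c=P.mean(0); x=(P[0]+P[1]-P[2]-P[3])/2; print('cover c',c,'x len',np.linalg.norm(x),np.linalg.norm((P[0]-P[1]+P[3]-P[2])/2),'yaw',np.arctan2(x[1],x[0]))
Q=crop2pt(d,[(450,92),(737,90),(757,424),(467,438)],0,0,1,.083) if 0 else crop2pt(d,[(50,92),(337,90),(357,424),(67,438)],326,145,5,.083)
x=(Q[0]+Q[1]-Q[2]-Q[3])/2; print('ext',Q.mean(0),np.linalg.norm(x),np.linalg.norm((Q[0]-Q[1]+Q[3]-Q[2])/2),np.arctan2(x[1],x[0]))
N=crop2pt(d,[(200,168)],326,145,5,.0905);print('nose',N)
s=ctrl.get_state(); r=R.from_quat(s['tcp_rot']).as_matrix(); print(r.round(3))
E
```

```text
cover c [0.55232047 0.20698366 0.006     ] x len 0.0964081858133489 0.08143848945887933 yaw 0.47368081466442963
ext [ 0.60220378 -0.19523803  0.083     ] 0.20136205249841088 0.1691120459153748 0.018400169439798192
nose [[ 0.65557435 -0.19467661  0.0905    ]]
[[-0.001 -0.919  0.395]
 [-0.002  0.395  0.919]
 [-1.     0.    -0.002]]
```

```bash
cat >> h.py <<'E'
def tool(yaw,tilt=0):
    # tool down, tool z along yaw; tilt = front(-z side) down
    z=np.array([np.cos(yaw),np.sin(yaw),0]);x=np.array([0,0,-1.]);M=np.c_[x,np.cross(z,x),z]
    return R.from_rotvec(-tilt*np.cross([0,0,1.],z))*R.from_matrix(M)   # neg rot about cover y: rear (+x) rises
def go(p,rot,src=None):
    s=ctrl.get_state(); r0=R.from_quat(s['tcp_rot']); p0=s['eef_pos']
    if src: p0,r0=src
    print('shift',(r0.inv().apply(np.array(p)-p0)/.3).round(4).tolist(),'turn',((r0.inv()*rot).as_rotvec()/(np.pi/2)).round(4).tolist())
E
python3 - <<'E'
from h import *
go([.5434,.2024,.20],tool(.474)); print(tool(.47,.2).as_matrix())
E
```

```text
shift [0.102, -1.3983, -0.9133] turn [0.4399, -0.0012, 0.0002]
[[ 1.77127275e-01 -4.52886285e-01  8.73796281e-01]
 [ 8.99746152e-02  8.91568288e-01  4.43858712e-01]
 [-9.80066578e-01  5.55111512e-17  1.98669331e-01]]
```

Emit:
play_rows(rows=[[100,[0.05,-0.8,-0.5],[0.22,0,0]],[100,[0.05,-0.8,-0.5],[0.22,0,0]],[100,[0.05,-0.8,-0.5],[0.22,0,0]],[100,[0.05,-0.8,-0.5],[0.22,0,0]],[100,[0.05,-0.8,-0.5],[0.22,0,0]],[100,[0.05,-0.8,-0.5],[0.22,0,0]],[100,[0.05,-0.8,-0.5],[0.22,0,0]],[100,[0.05,-0.8,-0.5],[0.22,0,0]]])

```text
time: 0.82
eef_pos: [0.4305, 0.383, 0.2155]
tcp_rot: [-0.281, 0.65, 0.279, 0.649]
contact_force: [-0.1, 0.3, 0.3]
opening: 1.003
```

```bash
python3 - <<'E'
from h import *
go([.5434,.2024,.20],tool(.474))
E
```

```text
shift [0.0534, -0.6868, -0.1789] turn [0.2162, -0.0009, 0.0014]
```

Emit:
play_rows(rows=[[100,[0.053,-0.687,-0.179],[0.216,0,0]],[100,[0.053,-0.687,-0.179],[0.216,0,0]],[100,[0.053,-0.687,-0.179],[0.216,0,0]],[100,[0.053,-0.687,-0.179],[0.216,0,0]],[100,[0.053,-0.687,-0.179],[0.216,0,0]],[100,[0.053,-0.687,-0.179],[0.216,0,0]],[100,[0.053,-0.687,-0.179],[0.216,0,0]],[100,[0.053,-0.687,-0.179],[0.216,0,0]]])

```text
time: 1.48
eef_pos: [0.5413, 0.2081, 0.2001]
tcp_rot: [-0.168, 0.687, 0.168, 0.687]
contact_force: [-0.4, 0.5, -0.4]
opening: 0.998
```

```bash
python3 - <<'E'
from h import *
d=snap('wrist','w1'); a=cv2.imread('pics/w1.png'); 
s=ctrl.get_state(); print(s['eef_pos'],proj(d,[.5523,.207,.006]),proj(d,s['eef_pos']))
cv2.imwrite('pics/w1b.png',cv2.resize(a,None,fx=1.4,fy=1.4))
E
```

```text
[0.54097157 0.20875699 0.20025859] [285.61062119 194.38014979] [278.56644069 269.26735634]
```

View pics/w1b.png

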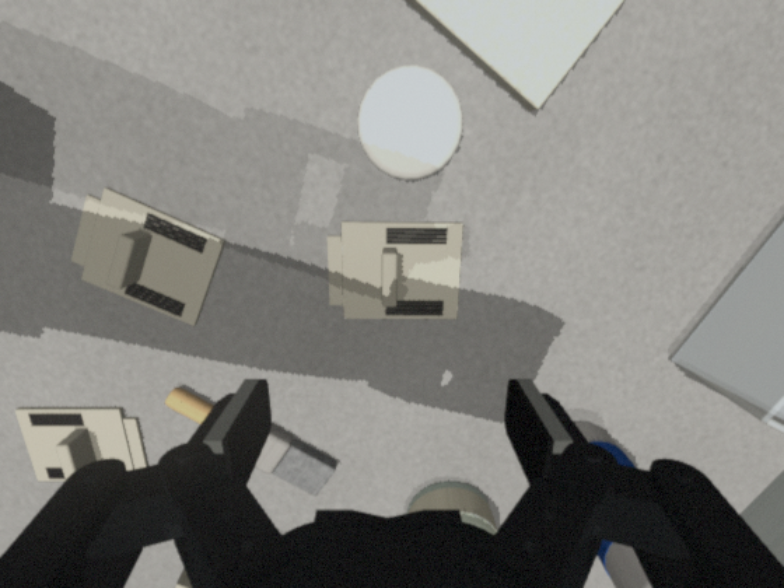

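The wrist view shows the chosen cover near (285,193), its lip to the left, almost square to the jaws. The other two covers are at lower left.

```bash
python3 - <<'E'
from h import *
d=dict(np.load('pics/w1.npz'))
P=crop2pt(d,[(462,222),(458,318),(344,318),(342,222)],0,0,1.4,.006)
c=P.mean(0); x=(P[0]+P[1]-P[2]-P[3])/2; y=(P[0]-P[1]+P[3]-P[2])/2
print(P.round(4).tolist(),c,np.linalg.norm(x),np.linalg.norm(y),'yaw',np.arctan2(x[1],x[0]),np.arctan2(-y[0],y[1]))
r=crop2pt(d,[(383,250),(397,250),(397,304),(384,304)],0,0,1.4,.033); print('rib top',r.mean(0))
yaw=.474; print('pred grip',c[:2]-.01*np.array([np.cos(yaw),np.sin(yaw)]))
s=ctrl.get_state();print(s['time'],s['eef_pos'])
E
```

```text
[[0.5772, 0.2676, 0.006], [0.6168, 0.1941, 0.006], [0.528, 0.1478, 0.006], [0.4905, 0.2224, 0.006]] [0.55314401 0.20795768 0.006     ] 0.09897848421156878 0.08347913508074112 yaw 0.4806589303907128 0.48073398067546924
rib top [0.54362787 0.20539669 0.033     ]
pred grip [0.54424651 0.20339319]
1.5333 [0.54097157 0.20875699 0.20025859]
```

```bash
python3 - <<'E'
from h import *
go([.5440,.2035,.06],tool(.480)); 
E
```

```text
shift [0.4675, -0.0206, 0.0011] turn [0.0006, -0.0003, -0.0005]
```

Emit:
play_rows(rows=[[60,[0.46,0,0],[0,0,0]],[60,[0.46,0,0],[0,0,0]],[60,[0.46,0,0],[0,0,0]],[60,[0.46,0,0],[0,0,0]],[60,[0.46,0,0],[0,0,0]],[60,[0.46,0,0],[0,0,0]],[60,[0.46,0,0],[0,0,0]]])

```text
time: 2.12
eef_pos: [0.5437, 0.2089, 0.0656]
tcp_rot: [-0.169, 0.685, 0.168, 0.689]
contact_force: [-0.3, 0.2, 0.2]
opening: 0.592
```

```bash
python3 - <<'E'
from h import *
go([.5440,.2035,.010],tool(.480)); print(ctrl.get_state()['eef_pos'])
E
```

```text
shift [0.1853, -0.0161, -0.0084] turn [0.0008, 0.0033, 0.0009]
[0.54370052 0.2088948  0.06558375]
```

Emit:
play_rows(rows=[[50,[0.1,-0.016,-0.008],[0,0.003,0]],[50,[0.185,-0.016,-0.008],[0,0.003,0]],[50,[0.185,-0.016,-0.008],[0,0.003,0]],[50,[0.185,-0.016,-0.008],[0,0.003,0]],[50,[0.185,-0.016,-0.008],[0,0.003,0]]])

```text
time: 2.53
eef_pos: [0.5439, 0.2029, 0.0098]
tcp_rot: [-0.169, 0.687, 0.168, 0.687]
contact_force: [-0.0, 0.9, 0.5]
opening: 0.502
```

```bash
python3 - <<'E'
from h import *
go([.5440,.2035,.010],tool(.480)); s=ctrl.get_state();print(s['eef_pos'],s['contact_force'])
E
```

```text
shift [-0.0005, 0.0017, 0.0012] turn [0.0002, -0.0001, 0.0009]
[0.54392821 0.20288772 0.00984805] [-0.01841774  0.86217697  0.50242319]
```

Emit:
play_rows(rows=[[0,[0,0,0],[0,0,0]],[0,[0,0,0],[0,0,0]],[0,[0,0,0],[0,0,0]],[0,[0,0,0],[0,0,0]],[0,[0,0,0],[0,0,0]],[0,[0,0,0],[0,0,0]],[0,[0,0,0],[0,0,0]],[0,[0,0,0],[0,0,0]]], force=70)

```text
time: 3.2
eef_pos: [0.5434, 0.2027, 0.0092]
tcp_rot: [-0.169, 0.687, 0.168, 0.686]
contact_force: [-0.6, -0.1, 7.2]
opening: 0.124
```

Emit:
play_rows(rows=[[0,[-0.05,0,0],[0,0,0]],[0,[-0.15,0,0],[0,0,0]],[0,[-0.3,0,0],[0,0,0]],[0,[-0.45,0,0],[0,0,0]],[0,[-0.6,0,0],[0,0,0]],[0,[-0.75,0,0],[0,0,0]],[0,[-0.75,0,0],[0,0,0]],[0,[-0.75,0,0],[0,0,0]]])

```text
time: 3.87
eef_pos: [0.5452, 0.2033, 0.2377]
tcp_rot: [-0.169, 0.685, 0.168, 0.689]
contact_force: [1.0, 0.9, -1.3]
opening: 0.128
```

```bash
python3 - <<'E'
from h import *
go([.600,-.31,.235],tool(.018)); s=ctrl.get_state();print(s['eef_pos'],s['contact_force'],s['opening'])
E
```

```text
shift [0.0106, -1.6019, -0.6286] turn [0.2943, 0.0038, 0.0012]
[0.54520266 0.20334047 0.23770854] [ 1.00033325  0.91200023 -1.28619481] 0.127522172365834
```

Emit:
play_rows(rows=[[0,[0,-0.1,-0.04],[0.02,0,0]],[0,[0.005,-0.9,-0.35],[0.16,0,0]],[0,[0.005,-0.9,-0.35],[0.16,0,0]],[0,[0.005,-0.9,-0.35],[0.16,0,0]],[0,[0.005,-0.9,-0.35],[0.16,0,0]],[0,[0.005,-0.9,-0.35],[0.16,0,0]],[0,[0.005,-0.9,-0.35],[0.16,0,0]],[0,[0.005,-0.9,-0.35],[0.16,0,0]],[0,[0.005,-0.9,-0.35],[0.16,0,0]],[0,[0.005,-0.9,-0.35],[0.16,0,0]]])

```text
time: 4.7
eef_pos: [0.5729, -0.0848, 0.2278]
tcp_rot: [-0.08, 0.706, 0.081, 0.699]
contact_force: [0.3, 0.1, -1.7]
opening: 0.127
```

```bash
python3 - <<'E'
from h import *
go([.600,-.31,.235],tool(.018)); s=ctrl.get_state();print(s['eef_pos'],s['contact_force'],s['opening'])
E
```

```text
shift [-0.0251, -0.7518, -0.0815] turn [0.1333, -0.0058, -0.0009]
[ 0.57290285 -0.08476269  0.22778283] [ 0.25283072  0.05875546 -1.68505879] 0.1273828000729657
```

Emit:
play_rows(rows=[[0,[-0.025,-0.75,-0.08],[0.133,-0.006,0]],[0,[-0.025,-0.75,-0.08],[0.133,-0.006,0]],[0,[-0.025,-0.75,-0.08],[0.133,-0.006,0]],[0,[-0.025,-0.75,-0.08],[0.133,-0.006,0]],[0,[-0.025,-0.75,-0.08],[0.133,-0.006,0]],[0,[-0.025,-0.75,-0.08],[0.133,-0.006,0]],[0,[-0.025,-0.75,-0.08],[0.133,-0.006,0]],[0,[-0.025,-0.75,-0.08],[0.133,-0.006,0]],[0,[-0.025,-0.75,-0.08],[0.133,-0.006,0]],[0,[-0.025,-0.75,-0.08],[0.133,-0.006,0]]])

```text
time: 5.53
eef_pos: [0.6022, -0.3071, 0.2381]
tcp_rot: [-0.008, 0.706, 0.008, 0.709]
contact_force: [-0.7, -0.3, -1.1]
opening: 0.124
```

```bash
python3 - <<'E'
from h import *
d=snap('wrist','w2'); a=cv2.imread('pics/w2.png'); d2=snap('side','s2')
cv2.imwrite('pics/w2b.png',cv2.resize(a,None,fx=1.4,fy=1.4,interpolation=cv2.INTER_CUBIC)[:560])
b=cv2.imread('pics/s2.png'); cv2.imwrite('pics/s2b.png',cv2.resize(b[190:330,270:420],None,fx=4,fy=4,interpolation=cv2.INTER_CUBIC))
s=ctrl.get_state();print(s['eef_pos'],s['tcp_rot'],proj(d2,s['eef_pos']))
E
```

```text
[ 0.60222912 -0.30769009  0.23870551] [-0.00808555  0.70533888  0.00765795  0.70878279] [361.2585119  221.91452897]
```

View pics/w2b.png

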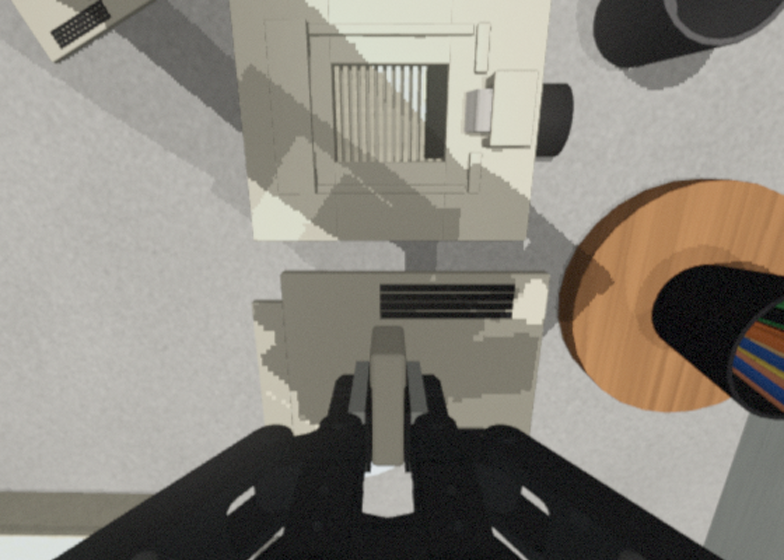

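View pics/s2b.png

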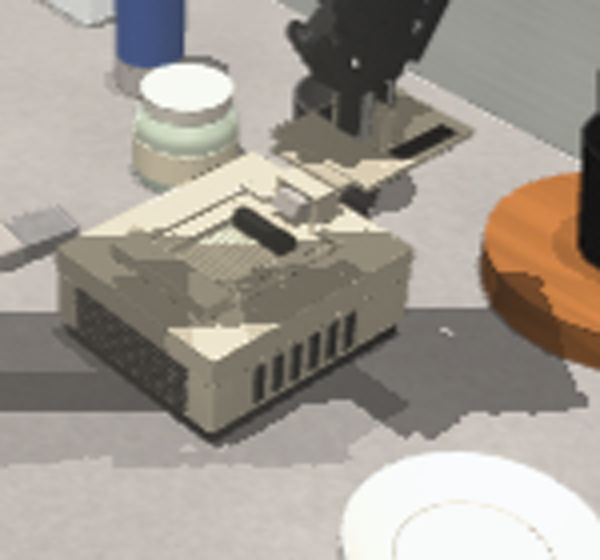

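```bash
python3 - <<'E'
from h import *
d=dict(np.load('pics/w2.npz'))
for z in(.080,.083,.086):
    P=crop2pt(d,[(448,65),(448,160),(333,162),(332,65)],0,0,1.4,z)
    x=(P[0]+P[1]-P[2]-P[3])/2; y=(P[0]-P[1]+P[3]-P[2])/2
    print(z,'bay c',P.mean(0),np.linalg.norm(x),np.linalg.norm(y),np.arctan2(x[1],x[0]),np.arctan2(-y[0],y[1]))
    E=crop2pt(d,[(254,240),(526,240)],0,0,1.4,z); print(' edge',E[:,:2].round(4).tolist(),np.linalg.norm(E[1]-E[0]),np.arctan2(*(E[1]-E[0])[1::-1]))
    B=crop2pt(d,[(308,30),(316,188)],0,0,1.4,z+.0125); print(' bezel',B[:,:2].round(4).tolist(),np.arctan2(*(B[0]-B[1])[:2])*-1)
    N=crop2pt(d,[(466,110)],0,0,1.4,z+.0075); print(' nose',N)
s=ctrl.get_state(); p=s['eef_pos']; r=R.from_quat(s['tcp_rot'])
C=crop2pt(d,[(283,272),(549,271),(254,301)],0,0,1.4,p[2]-.003); print(r.inv().apply(C-p))
for q in ([.009-.006,.042,60e-3],[.003,.042,-.040],[.005,.03,-.052]): print(proj(d,p+r.apply(q))*1.4)
E
```

```text
0.08 bay c [ 0.60164017 -0.19527068  0.08      ] 0.07774902789089772 0.05908787965719798 0.032305403251808605 0.030797165877462694
 edge [[0.5034, -0.2822], [0.7041, -0.2777]] 0.20076632039834397 0.02289221767792813
 bezel [[0.5503, -0.1507], [0.5522, -0.2435]] 0.02116744654864338
 nose [[ 0.6510907  -0.19214746  0.0875    ]]
0.083 bay c [ 0.60161939 -0.19559983  0.083     ] 0.07697421851703634 0.058499038300824584 0.032305403251808355 0.030797165877461872
 edge [[0.5043, -0.2817], [0.703, -0.2772]] 0.19876557992325308 0.022892217677928175
 bezel [[0.5508, -0.1515], [0.5527, -0.2433]] 0.021167446548643824
 nose [[ 0.650564   -0.19251694  0.0905    ]]
0.086 bay c [ 0.60159861 -0.19592898  0.086     ] 0.07619940914317519 0.057910196944451243 0.03230540325180856 0.030797165877461962
 edge [[0.5053, -0.2812], [0.702, -0.2767]] 0.1967648394481622 0.022892217677928223
 bezel [[0.5513, -0.1523], [0.5532, -0.2432]] 0.021167446548644282
 nose [[ 0.65003729 -0.19288642  0.0935    ]]
[[ 0.00278448  0.0427135  -0.03853475]
 [ 0.0032568   0.04312398  0.05863636]
 [ 0.00273494  0.03156887 -0.05023158]]
[552.40860678 273.96570574]
[279.09501963 273.54478877]
[251.41923629 302.85488729]
```

The wrist view shows the bay corners at (332–448, 65–162), the bezel edge at u≈312 and the nose at (467,110), and the cover sits in the hand as expected. The side view agrees: the extractor is clear of the bystanders. I take the extractor origin as (0.6018, -0.195), yaw 0.023.

```bash
cat >> h.py <<'E'
O=np.array([.6018,-.195,0]); PSI=.023; L=np.array([.007,.0005,-.052])
RE=R.from_euler('z',PSI)
def lipgo(lx,ly,lz,tilt):
    rot=tool(PSI,tilt); p=O+RE.apply([lx,ly,lz])-rot.apply(L); go(p,rot)
def st():
    s=ctrl.get_state(); r=R.from_quat(s['tcp_rot']); q=RE.inv().apply(s['eef_pos']+r.apply(L)-O)
    print('t',s['time'],'lip',q.round(4),'tilt',np.arcsin(r.as_matrix()[2,2]).round(3),'yaw',np.arctan2(*r.as_matrix()[1::-1,2]).round(3),'F',s['contact_force'].round(1),'T',s['wrist_torque'].round(2),'op',s['opening'].round(3))
E
python3 - <<'E'
from h import *
st(); lipgo(-.042,0,.15,.3)
E
```

```text
Traceback (most recent call last):
  File "h.py", line 26, in st
    print('t',s['time'],'lip',q.round(4),'tilt',np.arcsin(r.as_matrix()[2,2]).round(3),'yaw',np.arctan2(*r.as_matrix()[1::-1,2]).round(3),'F',s['contact_force'].round(1),'T',s['wrist_torque'].round(2),'op',s['opening'].round(3))
                                                                                                                                                                                                              ^^^^^^^^^^^^^^^^^^
AttributeError: 'float' object has no attribute 'round'
```

```bash
sed -i "s/s\['opening'\].round(3)/round(s['opening'],3)/" h.py
python3 - <<'E'
from h import *
st(); lipgo(-.042,0,.15,.3)
E
```

```text
t 5.6333 lip [-0.0541 -0.1121  0.2315] tilt 0.005 yaw 0.022 F [ 0.2  0.3 -1.2] T [ 0.   -0.03  0.01] op 0.124
shift [0.222, 0.3741, 0.0246] turn [-0.0004, -0.1879, 0.0005]
```

Emit:
play_rows(rows=[[0,[0.0,0.12,0.01],[0,-0.08,0]],[0,[0.05,0.24,0.02],[0,-0.15,0]],[0,[0.12,0.374,0.025],[0,-0.188,0]],[0,[0.222,0.374,0.025],[0,-0.188,0]],[0,[0.222,0.374,0.025],[0,-0.188,0]],[0,[0.222,0.374,0.025],[0,-0.188,0]],[0,[0.222,0.374,0.025],[0,-0.188,0]],[0,[0.222,0.374,0.025],[0,-0.188,0]]])

```text
time: 6.3
eef_pos: [0.6095, -0.1992, 0.1755]
tcp_rot: [-0.007, 0.591, 0.007, 0.806]
contact_force: [1.0, -0.7, -2.5]
opening: 0.124
```

```bash
python3 - <<'E'
from h import *
st(); lipgo(-.042,0,.100,.3)
E
```

```text
t 6.3 lip [-0.0399 -0.0038  0.1532] tilt 0.305 yaw 0.02 F [ 1.  -0.7 -2.5] T [-0.01  0.24 -0.  ] op 0.124
shift [0.1677, 0.0136, -0.0598] turn [-0.0015, 0.0031, 0.0032]
```

Emit:
play_rows(rows=[[0,[0.06,0.0136,-0.03],[0,0,0]],[0,[0.12,0.0136,-0.06],[0,0.003,0.003]],[0,[0.168,0.0136,-0.06],[0,0.003,0.003]],[0,[0.168,0.0136,-0.06],[0,0.003,0.003]],[0,[0.168,0.0136,-0.06],[0,0.003,0.003]],[0,[0.168,0.0136,-0.06],[0,0.003,0.003]]])

```text
time: 6.8
eef_pos: [0.6067, -0.1948, 0.1211]
tcp_rot: [-0.006, 0.594, 0.009, 0.805]
contact_force: [0.4, -0.4, -1.0]
opening: 0.125
```

```bash
python3 - <<'E'
from h import *
d=snap('wrist','w3'); a=cv2.imread('pics/w3.png')
cv2.imwrite('pics/w3b.png',cv2.resize(a[40:340,130:430],None,fx=2,fy=2,interpolation=cv2.INTER_CUBIC))
st(); lipgo(-.042,0,.092,.3)
# unit world -z 1mm and ext -x 1mm in tool units
s=ctrl.get_state(); r=R.from_quat(s['tcp_rot']); print(r.inv().apply([0,0,-.001])/.3, r.inv().apply(RE.apply([-.001,0,0]))/.3)
E
```

```text
t 6.85 lip [-0.0427  0.0008  0.0992] tilt 0.299 yaw 0.02 F [-0.3 -0.5 -0.8] T [ 0.    0.21 -0.01] op 0.126
shift [0.0236, -0.0022, -0.0048] turn [-0.0016, -0.0004, -0.0003]
[ 3.18509704e-03 -3.96599281e-06 -9.82981303e-04] [-9.82988017e-04 -7.45661582e-06 -3.18508871e-03]
```

View pics/w3b.png

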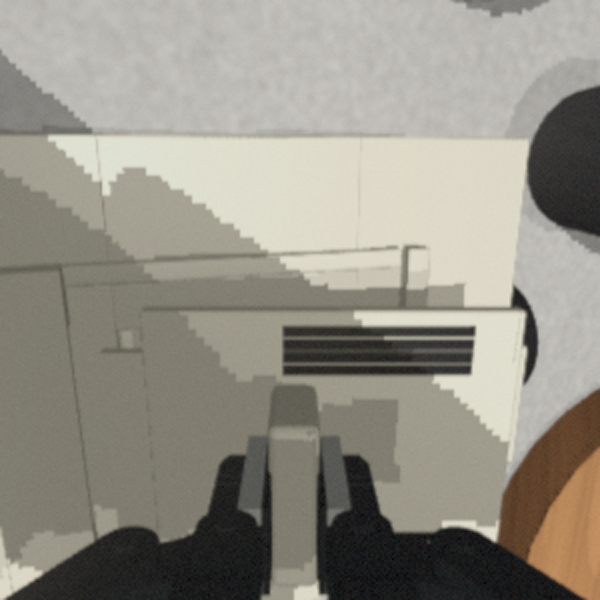

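The lip corner at crop (102,351) stands about 8 mm in front of the bezel edge (u≈73), as planned. I'll check the lateral position against the rail as I go down.

```bash
python3 - <<'E'
from h import *
d=dict(np.load('pics/w3.npz')); s=ctrl.get_state(); r=R.from_quat(s['tcp_rot']); p=s['eef_pos']
f=lambda q:((proj(d,q)-[130,40])*2).round(1)
for z in(.085,.088,.091): print('rail',z,[f(O+RE.apply([x,.045,z])) for x in(-.04,.04)])
print('plate edge',f(p+r.apply([.003,.0425,-.04])),f(p+r.apply([.003,.0425,.06])),'lip',f(p+r.apply([.005,.0305,-.052])))
print('bezel',[f(O+RE.apply([-.051,y,.0955])) for y in(.03,.0,.045)])
E
```

```text
rail 0.085 [array([106. , 282.7]), array([364.7, 267.5])]
rail 0.088 [array([106. , 284.8]), array([368.5, 269.1])]
rail 0.091 [array([106. , 286.9]), array([372.4, 270.8])]
plate edge [138.3 305.9] [528.6 306.3] lip [ 98.8 347.9]
bezel [array([ 69.4, 347.1]), array([ 82. , 446.4]), array([ 62.4, 293. ])]
```

Emit:
play_rows(rows=[[0,[0.008,-0.002,-0.002],[0,0,0]],[0,[0.016,-0.002,-0.005],[0,0,0]],[0,[0.022,-0.002,-0.006],[0,0,0]],[0,[0.022,-0.002,-0.006],[0,0,0]]])

```text
time: 7.18
eef_pos: [0.6052, -0.1939, 0.1114]
tcp_rot: [-0.005, 0.595, 0.01, 0.803]
contact_force: [-0.3, 0.5, -1.6]
opening: 0.119
```

```bash
python3 - <<'E'
from h import *
st()
E
```

```text
t 7.1833 lip [-0.0443  0.0017  0.0896] tilt 0.295 yaw 0.02 F [-0.3  0.5 -1.6] T [ 0.01  0.21 -0.  ] op 0.119
```

Emit:
play_rows(rows=[[0,[0.0025,-0.002,0.001],[0,-0.003,0]],[0,[0.005,-0.002,0.002],[0,-0.003,0]],[0,[0.005,-0.002,0.002],[0,-0.003,0]]])

```text
time: 7.43
eef_pos: [0.6064, -0.1946, 0.1104]
tcp_rot: [-0.005, 0.593, 0.01, 0.805]
contact_force: [-0.4, -0.1, -2.6]
opening: 0.121
```

```bash
sed -i 's/^\(O=.*\)L=.*/\1L=np.array([.007,-.0004,-.0515])/' h.py; python3 - <<'E'
from h import *
st()
E
```

```text
t 7.4333 lip [-0.0425  0.0001  0.0885] tilt 0.3 yaw 0.02 F [-0.4 -0.1 -2.6] T [ 0.01  0.21 -0.03] op 0.121
```

Emit:
play_rows(rows=[[0,[0.003,0,-0.001],[0,0,0]],[0,[0.006,0,-0.002],[0,0,0]],[0,[0.006,0,-0.002],[0,0,0]]])

```text
time: 7.68
eef_pos: [0.6063, -0.1945, 0.1083]
tcp_rot: [-0.005, 0.593, 0.01, 0.805]
contact_force: [0.1, 0.5, -1.8]
opening: 0.126
```

Emit:
play_rows(rows=[[0,[0.0016,0,-0.0005],[0,0,0]],[0,[0.003,0,-0.001],[0,0,0]],[0,[0.003,0,-0.001],[0,0,0]]])

```text
time: 7.93
eef_pos: [0.6064, -0.1946, 0.1076]
tcp_rot: [-0.005, 0.593, 0.01, 0.805]
contact_force: [-0.3, 0.8, -1.7]
opening: 0.124
```

Emit:
play_rows(rows=[[0,[0.0016,0,-0.0005],[0,0,0]],[0,[0.003,0,-0.001],[0,0,0]],[0,[0.003,0,-0.001],[0,0,0]]])

```text
time: 8.18
eef_pos: [0.6063, -0.1946, 0.1066]
tcp_rot: [-0.005, 0.593, 0.01, 0.805]
contact_force: [-0.9, -0.4, -1.8]
opening: 0.126
```

Emit:
play_rows(rows=[[0,[0.0016,0,-0.0005],[0,0,0]],[0,[0.003,0,-0.001],[0,0,0]],[0,[0.003,0,-0.001],[0,0,0]]])

```text
time: 8.43
eef_pos: [0.6065, -0.1947, 0.1062]
tcp_rot: [-0.005, 0.593, 0.01, 0.805]
contact_force: [-0.7, 0.4, 0.2]
opening: 0.128
```

Emit:
play_rows(rows=[[0,[-0.003,0,-0.006],[0,0,0]],[0,[-0.006,0,-0.016],[0,0,0]],[0,[-0.0085,0,-0.024],[0,0,0]],[0,[-0.0105,0,-0.0315],[0,0,0]],[0,[-0.0105,0,-0.0315],[0,0,0]]])

```text
time: 8.85
eef_pos: [0.596, -0.195, 0.1062]
tcp_rot: [-0.005, 0.593, 0.009, 0.805]
contact_force: [-1.5, 0.5, 0.7]
opening: 0.125
```

```bash
python3 - <<'E'
from h import *
st()
E
```

```text
t 8.85 lip [-0.0529 -0.0001  0.0843] tilt 0.3 yaw 0.02 F [-1.5  0.5  0.7] T [-0.03  0.33 -0.07] op 0.125
```

Emit:
play_rows(rows=[[0,[-0.0015,0,-0.004],[0,0,0]],[0,[-0.003,0,-0.008],[0,0,0]],[0,[-0.0042,0,-0.0125],[0,0,0]],[0,[-0.0042,0,-0.0125],[0,0,0]]])

```text
time: 9.18
eef_pos: [0.5923, -0.195, 0.1062]
tcp_rot: [-0.005, 0.593, 0.01, 0.805]
contact_force: [-0.2, -0.0, -0.2]
opening: 0.126
```

```bash
python3 - <<'E'
from h import *
st()
E
```

```text
t 9.1833 lip [-0.0566 -0.      0.0843] tilt 0.301 yaw 0.02 F [-0.2 -0.  -0.2] T [-0.08  0.27 -0.01] op 0.126
```

Emit:
play_rows(rows=[[0,[-0.001,0,-0.0032],[0,0,0]],[0,[-0.002,0,-0.0064],[0,0,0]],[0,[-0.002,0,-0.0064],[0,0,0]]])

```text
time: 9.43
eef_pos: [0.5904, -0.195, 0.1062]
tcp_rot: [-0.005, 0.593, 0.01, 0.805]
contact_force: [-0.4, 0.7, 0.4]
opening: 0.122
```

Emit:
play_rows(rows=[[0,[-0.0005,0,-0.0016],[0,0,0]],[0,[-0.001,0,-0.0032],[0,0,0]],[0,[-0.001,0,-0.0032],[0,0,0]]])

```text
time: 9.68
eef_pos: [0.5898, -0.1951, 0.1063]
tcp_rot: [-0.005, 0.593, 0.009, 0.805]
contact_force: [2.5, 0.5, -1.3]
opening: 0.121
```

```bash
python3 - <<'E'
from h import *
st()
E
```

```text
t 9.6833 lip [-0.0591 -0.      0.0844] tilt 0.302 yaw 0.02 F [ 2.5  0.5 -1.3] T [-0.01 -0.24  0.05] op 0.121
```

Emit:
play_rows(rows=[[0,[-0.0002,0,-0.001],[0,0,0]],[0,[-0.0003,0,-0.002],[0,0,0]],[0,[-0.0003,0,-0.002],[0,0,0]]])

```text
time: 9.93
eef_pos: [0.5897, -0.1951, 0.1065]
tcp_rot: [-0.005, 0.592, 0.009, 0.806]
contact_force: [4.7, 0.3, -1.6]
opening: 0.128
```

```bash
python3 - <<'E'
from h import *
st()
# pivot about lip point by -dt: pose changes relative to current
s=ctrl.get_state(); r=R.from_quat(s['tcp_rot']); p=s['eef_pos']; lip=p+r.apply(L)
for dt in(.03,.06,.09,.12,.15):
    r2=R.from_rotvec(dt*RE.apply([0,1,0]))*r; go(lip-r2.apply(L),r2)
E
```

```text
t 9.9333 lip [-0.0592 -0.      0.0844] tilt 0.303 yaw 0.02 F [ 4.7  0.3 -1.6] T [ 0.09 -0.75  0.03] op 0.128
shift [0.0052, -0.0, 0.0006] turn [0.0, 0.0191, -0.0001]
shift [0.0103, -0.0, 0.0011] turn [0.0001, 0.0382, -0.0001]
shift [0.0155, -0.0, 0.0014] turn [0.0001, 0.0573, -0.0002]
shift [0.0207, -0.0, 0.0016] turn [0.0002, 0.0764, -0.0002]
shift [0.0259, -0.0, 0.0016] turn [0.0002, 0.0955, -0.0003]
```

Emit:
play_rows(rows=[[0,[0.0052,0,0.0006],[0,0.0191,0]],[0,[0.0103,0,0.0011],[0,0.0382,0]],[0,[0.0155,0,0.0014],[0,0.0573,0]],[0,[0.0207,0,0.0016],[0,0.0764,0]],[0,[0.0259,0,0.0016],[0,0.0955,0]],[0,[0.0259,0,0.0016],[0,0.0955,0]]])

```text
time: 10.43
eef_pos: [0.5924, -0.195, 0.0989]
tcp_rot: [-0.006, 0.652, 0.009, 0.758]
contact_force: [2.6, 1.0, 2.0]
opening: 0.126
```

```bash
python3 - <<'E'
from h import *
st()
s=ctrl.get_state(); r=R.from_quat(s['tcp_rot']); p=s['eef_pos']; lip=p+r.apply(L)
for dt in(.02,.04,.06):
    r2=R.from_rotvec(dt*RE.apply([0,1,0]))*r; go(lip-r2.apply(L),r2)
E
```

```text
t 10.4333 lip [-0.0592 -0.0001  0.0843] tilt 0.15 yaw 0.021 F [2.6 1.  2. ] T [-0.02 -0.35  0.04] op 0.126
shift [0.0034, -0.0, 0.0004] turn [0.0, 0.0127, -0.0]
shift [0.0069, -0.0, 0.0008] turn [0.0001, 0.0255, -0.0]
shift [0.0103, -0.0, 0.0011] turn [0.0001, 0.0382, -0.0001]
```

Emit:
play_rows(rows=[[0,[0.0017,0,0.0002],[0,0.0064,0]],[0,[0.0034,0,0.0004],[0,0.0127,0]],[0,[0.0052,0,0.0006],[0,0.019,0]],[0,[0.0069,0,0.0008],[0,0.0255,0]],[0,[0.0069,0,0.0008],[0,0.0255,0]]])

```text
time: 10.85
eef_pos: [0.5928, -0.195, 0.0972]
tcp_rot: [-0.006, 0.667, 0.009, 0.745]
contact_force: [4.5, 1.4, 1.3]
opening: 0.122
```

```bash
python3 - <<'E'
from h import *
st()
s=ctrl.get_state(); r=R.from_quat(s['tcp_rot']); p=s['eef_pos']; lip=p+r.apply(L)
for dt in(.02,.04,.06):
    r2=R.from_rotvec(dt*RE.apply([0,1,0]))*r; go(lip-r2.apply(L),r2)
E
```

```text
t 10.85 lip [-0.0594 -0.0001  0.0845] tilt 0.111 yaw 0.021 F [4.5 1.4 1.3] T [ 0.11 -0.87  0.06] op 0.122
shift [0.0034, -0.0, 0.0004] turn [0.0, 0.0127, -0.0]
shift [0.0069, -0.0, 0.0008] turn [0.0001, 0.0255, -0.0001]
shift [0.0103, -0.0, 0.0011] turn [0.0001, 0.0382, -0.0001]
```

Emit:
play_rows(rows=[[25,[0,0,0],[0,0,0]],[25,[0,0,0],[0,0,0]],[25,[0,0,0],[0,0,0]],[25,[0,0,0],[0,0,0]],[25,[-0.03,0,0],[0,0,0]],[25,[-0.1,0,0],[0,0,0]],[25,[-0.2,0,0],[0,0,0]],[25,[-0.2,0,0],[0,0,0]],[0,[-0.2,0,0],[0,0,0]],[0,[-0.2,0,0],[0,0,0]]])

```text
time: 11.68
eef_pos: [0.5852, -0.1952, 0.1566]
tcp_rot: [-0.006, 0.667, 0.009, 0.745]
contact_force: [0.0, -0.6, -0.4]
opening: 0.005
```

```bash
cat >> h.py <<'E'
def tgo(x,y,z): go(O+RE.apply([x,y,z]),tool(PSI,0))
E
python3 - <<'E'
from h import *
d=snap('wrist','w4'); d2=snap('side','s4')
a=cv2.imread('pics/w4.png'); b=cv2.imread('pics/s4.png')
cv2.imwrite('pics/w4b.png',np.hstack([cv2.resize(a[:,80:480],(400,420)),cv2.resize(b[215:305,280:380],(400,360)).repeat(1,0) if 0 else cv2.copyMakeBorder(cv2.resize(b[215:305,280:380],(400,360)),0,60,0,0,0)]))
st(); tgo(.030,0,.13)
E
```

```text
t 11.7833 lip [-0.0676  0.0003  0.1425] tilt 0.108 yaw 0.021 F [-0.5  0.1  0.2] T [ 0.01 -0.    0.09] op 0.004
shift [0.0999, -0.002, 0.1473] turn [-0.0013, 0.0688, -0.0029]
```

View pics/w4b.png

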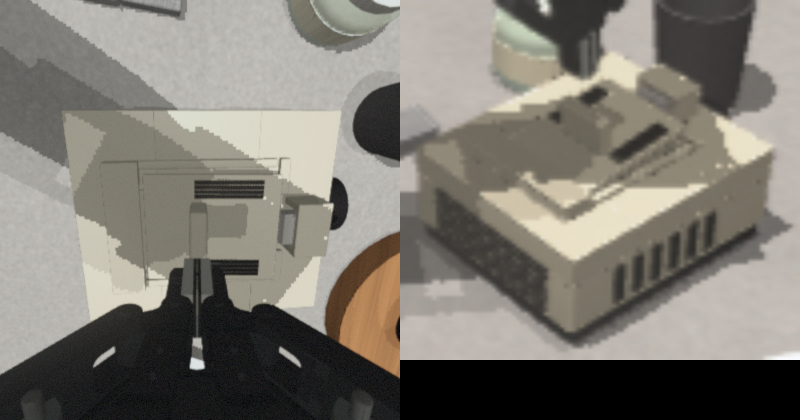

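The lip is under the bezel and the rear edge rests on the latch with the cover slightly tilted (wrist view: rear edge at u≈280, latch at 290). Next I press near the rear edge with closed fingers.

Emit:
play_rows(rows=[[0,[0.0,0,0.05],[0,0.03,0]],[0,[0.0,0,0.12],[0,0.069,0]],[0,[0.04,-0.002,0.15],[0,0.069,-0.003]],[0,[0.1,-0.002,0.15],[0,0.069,-0.003]],[0,[0.1,-0.002,0.15],[0,0.069,-0.003]],[0,[0.1,-0.002,0.15],[0,0.069,-0.003]]])

```text
time: 12.28
eef_pos: [0.6319, -0.1938, 0.1284]
tcp_rot: [-0.007, 0.708, 0.008, 0.706]
contact_force: [-0.1, -0.4, 0.4]
opening: 0.005
```

```bash
python3 - <<'E'
from h import *
st(); s=ctrl.get_state(); print(s['eef_pos'],RE.inv().apply(s['eef_pos']-O)); tgo(.031,0,.106)
E
```

```text
t 12.2833 lip [-0.0215  0.0002  0.1216] tilt -0.004 yaw 0.021 F [-0.1 -0.4  0.4] T [-0.01 -0.   -0.04] op 0.005
[ 0.63185158 -0.19383469  0.12839829] [0.03007043 0.00047388 0.12839829]
shift [0.0746, -0.0017, 0.0034] turn [-0.0011, -0.0023, -0.0009]
```

Emit:
play_rows(rows=[[0,[0.03,0,0.003],[0,-0.002,0]],[0,[0.06,0,0.003],[0,-0.002,0]],[0,[0.075,0,0.003],[0,-0.002,0]],[0,[0.075,0,0.003],[0,-0.002,0]]])

```text
time: 12.62
eef_pos: [0.6333, -0.1944, 0.1073]
tcp_rot: [-0.007, 0.706, 0.007, 0.708]
contact_force: [-0.3, 0.1, -1.3]
opening: -0.001
```

Emit:
play_rows(rows=[[0,[0.005,0,0],[0,0,0]],[0,[0.01,0,0],[0,0,0]],[0,[0.01,0,0],[0,0,0]]])

```text
time: 12.87
eef_pos: [0.6346, -0.1948, 0.1062]
tcp_rot: [-0.008, 0.705, 0.007, 0.709]
contact_force: [0.2, 0.4, -0.4]
opening: 0.0
```

Emit:
play_rows(rows=[[0,[0.005,0,0],[0,0,0]],[0,[0.01,0,0],[0,0,0]],[0,[0.01,0,0],[0,0,0]]])

```text
time: 13.12
eef_pos: [0.6344, -0.1947, 0.1028]
tcp_rot: [-0.008, 0.705, 0.007, 0.709]
contact_force: [0.0, -0.0, 0.2]
opening: -0.001
```

Emit:
play_rows(rows=[[0,[0.004,0,0],[0,0,0]],[0,[0.007,0,0],[0,0,0]],[0,[0.007,0,0],[0,0,0]]])

```text
time: 13.37
eef_pos: [0.6344, -0.1947, 0.1006]
tcp_rot: [-0.008, 0.705, 0.007, 0.709]
contact_force: [0.1, 0.3, -1.0]
opening: -0.002
```

Emit:
play_rows(rows=[[0,[0.004,0,0],[0,0,0]],[0,[0.007,0,0],[0,0,0]],[0,[0.007,0,0],[0,0,0]]])

```text
time: 13.62
eef_pos: [0.6348, -0.1948, 0.0989]
tcp_rot: [-0.008, 0.705, 0.007, 0.709]
contact_force: [0.2, 0.3, 0.5]
opening: -0.003
```

Emit:
play_rows(rows=[[0,[0.003,0,0],[0,0,0]],[0,[0.005,0,0],[0,0,0]],[0,[0.005,0,0],[0,0,0]]])

```text
time: 13.87
eef_pos: [0.6349, -0.1948, 0.0975]
tcp_rot: [-0.008, 0.705, 0.007, 0.709]
contact_force: [1.6, 0.5, 0.6]
opening: 0.001
```

Emit:
play_rows(rows=[[0,[0.003,0,0],[0,0,0]],[0,[0.005,0,0],[0,0,0]],[0,[0.005,0,0],[0,0,0]]])

```text
time: 14.12
eef_pos: [0.635, -0.1948, 0.096]
tcp_rot: [-0.008, 0.705, 0.007, 0.709]
contact_force: [0.8, 0.1, 2.8]
opening: -0.003
```

Emit:
play_rows(rows=[[0,[0.002,0,0],[0,0,0]],[0,[0.004,0,0],[0,0,0]],[0,[0.004,0,0],[0,0,0]]])

```text
time: 14.37
eef_pos: [0.6342, -0.1948, 0.0941]
tcp_rot: [-0.008, 0.706, 0.007, 0.708]
contact_force: [0.7, 0.7, 0.8]
opening: -0.003
```

Emit:
play_rows(rows=[[0,[0.002,0,0],[0,0,0]],[0,[0.004,0,0],[0,0,0]],[0,[0.004,0,0],[0,0,0]]])

```text
time: 14.62
eef_pos: [0.6343, -0.1947, 0.0929]
tcp_rot: [-0.008, 0.706, 0.007, 0.709]
contact_force: [0.8, -0.6, 0.2]
opening: 0.0
```

Emit:
play_rows(rows=[[0,[0.002,0,0],[0,0,0]],[0,[0.004,0,0],[0,0,0]],[0,[0.004,0,0],[0,0,0]]])

```text
time: 14.87
eef_pos: [0.6344, -0.1947, 0.0919]
tcp_rot: [-0.008, 0.705, 0.007, 0.709]
contact_force: [-0.5, 0.9, 0.1]
opening: 0.001
```

Emit:
play_rows(rows=[[0,[0.002,0,0],[0,0,0]],[0,[0.003,0,0],[0,0,0]],[0,[0.003,0,0],[0,0,0]]])

```text
time: 15.12
eef_pos: [0.6344, -0.1947, 0.0912]
tcp_rot: [-0.008, 0.705, 0.007, 0.709]
contact_force: [-0.3, -0.2, 1.3]
opening: -0.001
```

Emit:
play_rows(rows=[[0,[0.002,0,0],[0,0,0]],[0,[0.003,0,0],[0,0,0]],[0,[0.003,0,0],[0,0,0]]])

```text
time: 15.37
eef_pos: [0.6345, -0.1947, 0.0903]
tcp_rot: [-0.008, 0.705, 0.007, 0.709]
contact_force: [-0.9, 0.0, 2.2]
opening: -0.003
```

Emit:
play_rows(rows=[[0,[0.002,0,0],[0,0,0]],[0,[0.003,0,0],[0,0,0]],[0,[0.003,0,0],[0,0,0]]])

```text
time: 15.62
eef_pos: [0.6346, -0.1947, 0.0892]
tcp_rot: [-0.008, 0.705, 0.007, 0.709]
contact_force: [0.5, 0.1, 0.8]
opening: 0.001
```

```bash
python3 - <<'E'
from h import *
st(); d=snap('side','s5'); d2=snap('wrist','w5'); b=cv2.imread('pics/s5.png'); a=cv2.imread('pics/w5.png')
cv2.imwrite('pics/s5b.png',np.hstack([cv2.resize(a[60:300,120:360],(400,400)),cv2.resize(b[210:310,280:380],(400,400))]))
E
```

```text
t 15.6167 lip [-0.0187 -0.0008  0.0819] tilt 0.005 yaw 0.021 F [0.5 0.1 0.8] T [-0.05 -0.01  0.02] op 0.001
```

View pics/s5b.png

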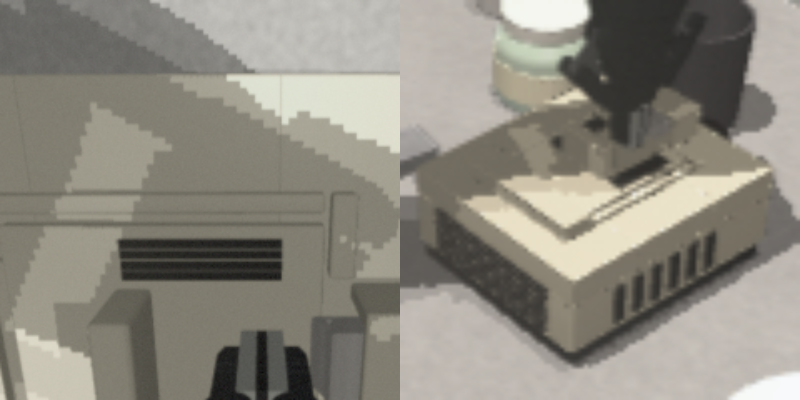

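The wrist view shows the plate square between the rails, with its rear edge (u≈322) at the nose. It has gone down about 9 mm. I'll press on gently to the hard stop.

Emit:
play_rows(rows=[[0,[0.0015,0,0],[0,0,0]],[0,[0.003,0,0],[0,0,0]],[0,[0.003,0,0],[0,0,0]]])

```text
time: 15.97
eef_pos: [0.6346, -0.1947, 0.0886]
tcp_rot: [-0.008, 0.705, 0.007, 0.709]
contact_force: [-0.4, -0.1, 2.0]
opening: 0.0
```

Emit:
play_rows(rows=[[0,[0.001,0,0],[0,0,0]],[0,[0.002,0,0],[0,0,0]],[0,[0.002,0,0],[0,0,0]]])

```text
time: 16.22
eef_pos: [0.6346, -0.1948, 0.0883]
tcp_rot: [-0.008, 0.705, 0.007, 0.709]
contact_force: [-0.5, 1.4, 2.2]
opening: 0.0
```

Emit:
play_rows(rows=[[0,[0.0015,0,0],[0,0,0]],[0,[0.003,0,0],[0,0,0]],[0,[0.003,0,0],[0,0,0]]])

```text
time: 16.47
eef_pos: [0.6347, -0.1948, 0.0882]
tcp_rot: [-0.008, 0.705, 0.007, 0.709]
contact_force: [-3.8, 1.5, 6.2]
opening: -0.004
```

Emit:
play_rows(rows=[[0,[0.001,0,0],[0,0,0]],[0,[0.003,0,0],[0,0,0]],[0,[0.003,0,0],[0,0,0]]])

```text
time: 16.72
eef_pos: [0.6347, -0.1948, 0.0883]
tcp_rot: [-0.008, 0.705, 0.007, 0.709]
contact_force: [-4.5, 2.5, 9.4]
opening: 0.001
```

That is the hard stop on the deck (0.0883, against an expected 0.0884). Retracting to check that the latch holds it.

Emit:
play_rows(rows=[[0,[-0.01,0,0],[0,0,0]],[0,[-0.05,0,0],[0,0,0]],[0,[-0.15,0,0],[0,0,0]],[0,[-0.25,0,0],[0,0,0]],[0,[-0.35,0,0],[0,0,0]],[0,[-0.35,-0.1,0],[0,0,0]],[0,[-0.35,-0.25,0],[0,0,0]],[0,[-0.35,-0.25,0],[0,0,0]]])

```text
time: 17.38
eef_pos: [0.6358, -0.2755, 0.1932]
tcp_rot: [-0.008, 0.704, 0.004, 0.71]
contact_force: [-0.6, 0.2, 0.7]
opening: 0.001
```

```bash
python3 - <<'E'
from h import *
st(); d=snap('wrist','w6'); d2=snap('side','s6'); a=cv2.imread('pics/w6.png'); b=cv2.imread('pics/s6.png')
f=lambda q:((proj(d,O+RE.apply(q))-[130,0])*2.2).round(0)
print('flat rear corners',f([.052,.042,.0884]),f([.052,-.042,.0884]),'rib top',f([-.014,.022,.1154]),f([-.002,.022,.1154]),f([-.014,-.022,.1154]))
print('nose',f([.0485,.012,.09]),f([.0485,-.012,.09]),f([.0525,.012,.09]))
cv2.imwrite('pics/w6b.png',np.hstack([cv2.resize(a[0:240,130:330],None,fx=2.2,fy=2.2,interpolation=cv2.INTER_CUBIC),cv2.copyMakeBorder(cv2.resize(b[210:310,285:375],(360,400)),0,128,0,0,0)]))
E
```

```text
t 17.3833 lip [-0.0193 -0.0814  0.1858] tilt 0.008 yaw 0.018 F [-0.6  0.2  0.7] T [0.06 0.02 0.  ] op 0.001
flat rear corners [377. 122.] [373. 367.] rib top [172. 177.] [211. 177.] [183. 322.]
nose [366. 216.] [365. 286.] [377. 216.]
```

View pics/w6b.png

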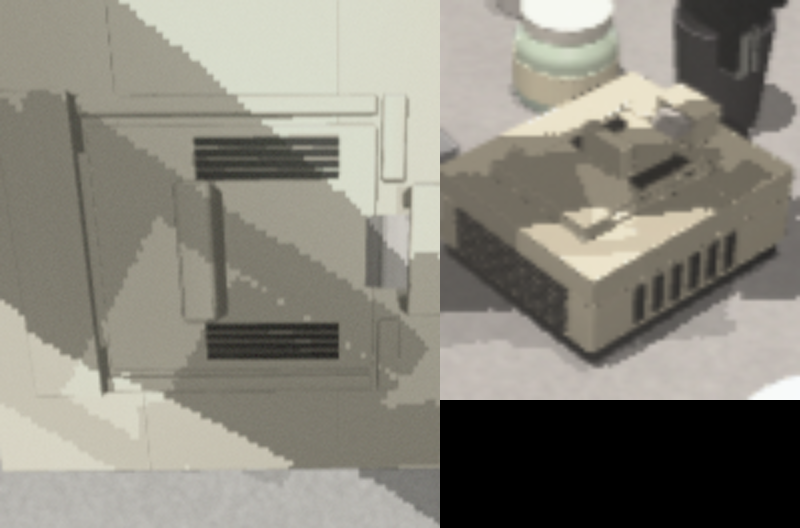

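The nose's front edge (u=366) matches its predicted rest position and overlaps the rear edge (u=377). The rib is within about 4 px of its flat-pose prediction. Handing in.

```bash
python3 -c "
from h import *
print(ctrl.sign_off())"
```

```text
the job is handed in; nothing more can be done
None
```

The filter cover is back on the extractor, latched and flat by my checks, and I handed the job in at about 17.5 s; sign-off reports no verdict.

**What I did:**
- **Grasp:** I took the leftmost of the three covers by its rib and tilted it 0.3 rad front down.
- **Hook:** I touched the lip on the deck, which put the deck at about 82.4 mm, and slid it in until it met the slot's end wall at about 4.7 N.
- **Latch:** I pivoted the cover down onto the latch, let go, and pressed near the rear edge with closed fingers until it stopped hard on the deck.

**Last checks:**
- **Seating:** The hard stop came at 88.3 mm, against 88.4 mm expected for a flat cover. In the last wrist picture the latch nose is forward at its rest position, over the cover's rear edge.
- **Forces:** The highest reading at the end of any move was about 11 N (9.4 N down). Forces are only reported at the end of each move, so brief peaks in between, such as at the snap, were not seen.
- **Let go:** The gripper ended about 0.1 m above the extractor, touching nothing.
- **Disagreements:** I did not see a clear force peak at the snap. The lip met the wall at an estimated -59.2 mm instead of -60 mm, which is within the calibration error.
- **Not checked:** I did not re-measure the bystanders, but I saw no sign of touching any.

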